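# Fit the square die to the clay extruder

## Robot

A 6-joint arm with a two-finger parallel gripper is mounted at the origin on the work surface. World frame = base frame: x ahead of the robot, y to its left, z up, the work surface at z = 0. Lengths are in m, angles in rad, forces in N, time in s.
With the tool pointing down it reaches from about 0.35 to 0.8 m from the base axis. Payload 7.3 kg.
Tool frame: the origin (TCP) lies between the finger pads; the fingertips stand 25 mm ahead of it and the grasp point (between the pads) lies 6 mm ahead of it (r.tip_extent is the distance from the TCP to the fingertips, in m); z points along the fingers, y is the line along which they close (so a half turn about z gives the same grasp; the last joint's range is limited). The gripper opens to 85 mm and grips with 20 to 120 N. Pads are 22 mm wide; open, the fingers measure 114 mm over their backs; the gripper's body (76 mm by 85 mm) begins 54 mm behind the grasp point. The pads swing forward as they close: fully open they stand 13 mm farther back than shut.
Start: joints at [1.147, 0.342, 1.524, -0, 1.275, -0.146], TCP at [0.144, 0.505, 0.256] pointing down, gripper open.
Joint ranges: [-2.53, 2.53], [-0.77, 2.02], [0.04, 2.7], [-1, 4.14], [0.28, 2.66], [-3.11, 3.11]. Speed limits (rad/s): [2.57, 2.57, 3.14, 3.14, 3.14, 3.14].

## Interface

Orientations are given as a unit quaternion [x, y, z, w].
In Python, from workcell import r, command_gripper, optics gives the robot as it stands. The module is installed in compiled form; this text tells all that it offers. Calls block until the motion is done:
- r.reach(position, orientation): joint-space move of the TCP to a pose.
- r.move_straight(position, orientation=None, speed=0.15, max_force=None): straight line of the TCP; orientation=None keeps the orientation; speed is the mean speed in m/s. With max_force (N) it stops when the force on the tool has changed by that much, and returns True; else False.
- r.movej(angles): joint-space move.
- command_gripper(opening, force=None): finger opening in m; force is the grip in N (None keeps the last); returns when the fingers have stopped.
- r.hold(seconds).
- r.solve_ik(position, orientation): joint angles nearest the present ones, or None.
- r.read_state(): the state.
- optics.get_image(name): name is "scene" or "top" or "wrist"; returns (picture, depth): 480x640x3 uint8, red, green, blue; 480x640 float32, m along the optical axis (not along the pixel's ray), 0 where there is no reading.
- optics.camera_model(name): a dict with "K" (3x3 intrinsics, pixels), "k1" (the pictures are not rectified: a ray, as slopes to the right and down, at radius r is drawn at 1 + k1 r^2 times it, then the intrinsics apply), "R" (3x3) and "t" (3): a world point X has camera coordinates R X + t; the wrist camera has in their place "tool_from_camera" (4x4, takes a point from camera to tool coordinates, whose origin is the TCP and whose axes are the flange's). Camera axes: x right, y down, z forward; pixel columns grow to the right and rows downward; lengths in m; the calibration is good to about 2 mm. A picture is of the moment at which its call begins: read the wrist's pose just before it. camera_model takes no time and is no camera call.
A pose or a line that the arm cannot do raises r.PlanningError and nothing moves.
- r.finish_job(): hands the job in; it is judged then, once.
The state is a dict: "time_s": time; "joint_positions": joint angles; "dq": joint speeds; "tau": joint torques, N m; "eef_pos": TCP position; "eef_rot": TCP orientation; "contact_force": force on the tool from outside, world axes, zero at the start; "torque": the same for the moment, N m; "grip_width": finger opening in m; "grip_force": force on a finger pad.
Only numpy, scipy, OpenCV 4.12 (cv2) and the standard library are available. Lean on these libraries where they do the work, as an engineer would, in place of code of your own. Each camera call takes 0.05 s, during which the arm holds its last target. There are 200 camera calls.

## Task

Take the red-tabbed die with the square opening out of the rack and fit it to the head of the clay extruder: with a light touch feel its two holes onto both brass studs together, never ramming it against the stud ends, then press it gently home until both spring catches have snapped shut in front of it and it sits flush, and let go of it. Do not drop the die or lean on the machine, and leave the other dies and the things on the bench as they are.

Things in the scene. Friction and masses are not known exactly. Their poses are not given: they have to be found in the camera images.
- die_square: the die to fit: aluminium plate 130 mm wide (its y), 110 mm high (its z), 8 mm thick (its x), about 0.3 kg, standing on its lower edge in the rack. Origin in the middle of the plate's width, height and thickness. Red tab on the upper edge; 42 mm square opening centred 8 mm below the origin; two hanging holes. Front and back are alike: it may be fitted either way round
- die_tab (a point): middle of the red grip tab of the die to fit, 72.5 mm above the die's origin. The tab is 50 mm wide, 35 mm high and 8 mm thick, a part of the plate
- die_holes (a point): point on the die to fit midway between its two hanging holes, 28 mm above the die's origin (mid thickness). The holes go right through, are centred 48 mm to each side of this point along the die's y, and are 12 mm wide and 14 mm high. Butting them against the stud ends with 20 N or more bruises the die; 3 to 5 N is enough to feel
- die_round: another die of the same plate and tab size, yellow tab, round opening; stays in the rack, the top of its tab 157 mm above the bench
- die_strip: another die of the same plate and tab size, black tab, two flat slits; stays in the rack, the top of its tab 157 mm above the bench
- rack: wooden rack fixed to the bench, base 200 mm (its x) by 150 mm (its y), 12 mm thick. Three slots 13 mm wide, 60 mm apart along its x, each between wooden teeth that end 47 mm above the bench; a die stands on the base in each, its thickness along the rack's x, its origin 67 mm above the bench. Which die is in which slot changes
- extruder: bench clay extruder, bolted down: level barrel, at one end a grey head 170 mm wide and 110 mm high, at the other a green gearbox with crank. Origin on the bench below the nominal middle of the head's face; x points level from the face into the barrel, z up. Barrel clamps up to 171 mm above the bench; gearbox 380 to 470 mm behind the face, 190 mm high
- head (a point): nominal middle of the head's flat front face, on the barrel axis, 120 mm above the bench; x points level into the machine, y sideways, z up. The head is clamped through slotted bolt holes: it sits, with studs and catches, up to 8 mm to either side (along y) of this point, and that setting is not measured; in x and z it is exact, and square. Its top edge is 50 mm above this point
- studs (a point): nominal point in the face midway between the two brass studs, 30 mm above point head, same axes; the real one is off along y by the same unmeasured 0 to 8 mm. The studs are level, 10 mm thick, 48 mm to each side, and stick out 32 mm from the face (to -x); they are smooth and greased, with plain ends. A fitted die hangs by the tops of its holes, its origin level with point head, 4 mm before the face
- catch_a (a joint): spring roller catch on the head's +y side: white upright roller 16 mm thick, 24 mm high, axis 30 mm above point head, 14.5 mm before the face, overlapping the die's edge by 3 mm. Value: how far it is pushed outwards (m), 0 at rest, at most 0.006. A die meets the rollers with its back 20 mm from the face; passing both takes 8 to 12 N, 40 N would strain it, then they snap back to 0 in front of it
- catch_b (a joint): the like catch on the head's -y side
- pot: grey clay cylinder pot, 124 mm across, 150 mm high, origin under its middle; bystander
- slip_bottle: white bottle with red cap, 60 mm across, 160 mm high, origin under its middle; bystander
- wood_knife: wooden modelling knife 190 mm long, lying flat; bystander
There are look-alikes about, which are no part of the job. Leave any blue or orange look-alike of the die_square alone.

How it is judged:
By the outcome, as a careful person would: the job done as asked, in the order asked, and still so for the second after the job is handed in, with the robot touching nothing.
It also fails if it takes over 67 s, if anything falls off the work surface, if the arm or the gripper's body presses on something with over 40 N, if the wrist force passes 120 N, or if a joint passes its speed limit or range.

## Working session

There is one attempt and no reset: what is moved stays moved. The work goes in short steps, each a Python script; the robot and the scene stay as the last script left them, time stands still between calls to the robot, and variables do not carry over. Pictures are saved under pics/ and viewed, at most 10 in all, crops included, and the job is handed in when it is done.

```bash
mkdir -p pics; ls
python3 - <<'E'
from workcell import r, optics
import cv2,numpy as np
for n in("scene","top"):
    p,d=optics.get_image(n); cv2.imwrite(f"pics/{n}0.png",p[:,:,::-1]); np.savez(f"{n}0.npz",p=p,d=d)
    m=optics.camera_model(n); print(n,m)
print(optics.camera_model("wrist")); s=r.read_state(); print(s["time_s"],s["eef_rot"],s["contact_force"],r.tip_extent)
E
```

```text
pics
scene {'K': array([[463.97747731,   0.        , 322.18778675],
       [  0.        , 463.97747731, 235.13568974],
       [  0.        ,   0.        ,   1.        ]]), 'k1': -0.041295848493344056, 'R': array([[-0.02370506,  0.99946468, -0.02254817],
       [ 0.62427292, -0.00281774, -0.78120124],
       [-0.78084659, -0.03259464, -0.62387194]]), 't': array([-0.07939229, -0.24128411,  1.49994014])}
top {'K': array([[575.71933104,   0.        , 318.6834374 ],
       [  0.        , 575.71933104, 245.80523404],
       [  0.        ,   0.        ,   1.        ]]), 'k1': -0.019705557732699983, 'R': array([[ 0.00324036, -0.99998656, -0.00404725],
       [-0.98912748, -0.00261007, -0.14703747],
       [ 0.14702493,  0.0044797 , -0.98912264]]), 't': array([0.12440369, 0.56948769, 1.32047699])}
{'K': array([[388.77282333,   0.        , 321.30491682],
       [  0.        , 388.77282333, 240.89865987],
       [  0.        ,   0.        ,   1.        ]]), 'k1': 0.012320839242013425, 'tool_from_camera': array([[ 2.53601939e-04, -9.46562504e-01, -3.22520329e-01,
         8.33162331e-02],
       [ 9.99999722e-01,  4.66299850e-04, -5.82227126e-04,
        -5.41072707e-04],
       [ 7.01505547e-04, -3.22520092e-01,  9.46562358e-01,
        -1.17103475e-01],
       [ 0.00000000e+00,  0.00000000e+00,  0.00000000e+00,
         1.00000000e+00]])}
0.1 [ 1.38433716e-01  9.90371467e-01 -6.57206362e-04 -1.79028943e-04] [ 0.84409429  1.03488251 -0.64458172] 0.025
```

View pics/scene0.png

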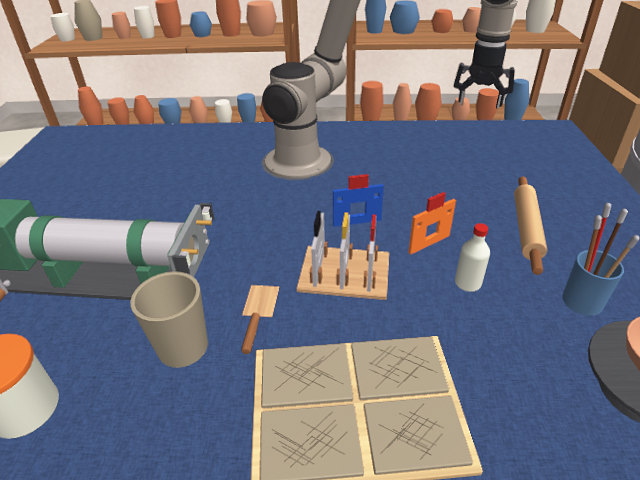

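View pics/top0.png

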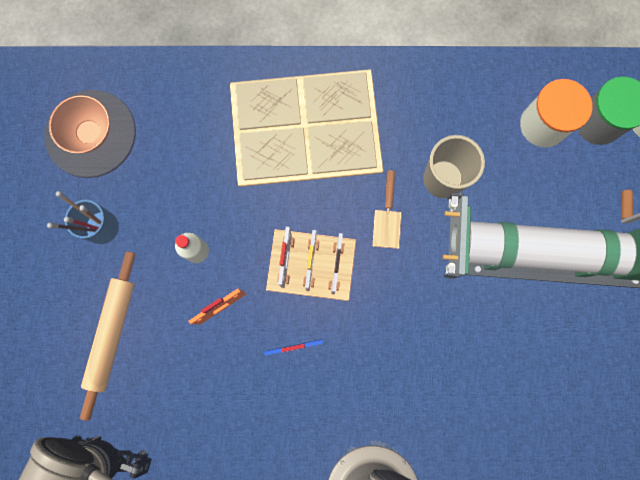

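The scene view shows the rack at about (345,270) with the red tab in the right-hand slot (373,230). The blue and orange look-alikes stand behind it. In the top view the red tab is at (283,255), yellow at (311,255) and black at (338,258). The brass studs are at (452,213) and (450,258), pointing to +y (left), and the pot is at (455,165).

```bash
cat > h.py <<'E'
import numpy as np, cv2
from scipy.spatial.transform import Rotation as Ro
from workcell import r, command_gripper, optics
def ray(name,uv,pose=None):
    m=optics.camera_model(name);K=m["K"];D=np.array([m["k1"],0,0,0,0.])
    p=cv2.undistortPoints(np.array(uv,float).reshape(-1,1,2),K,D).reshape(-1,2)
    d=np.c_[p,np.ones(len(p))]
    if name=="wrist":
        T=m["tool_from_camera"];R=Ro.from_quat(pose[1]).as_matrix()
        return np.array(pose[0])+R@T[:3,3],d@(R@T[:3,:3]).T
    return -m["R"].T@m["t"],d@m["R"]
def onz(name,uv,z,pose=None):
    o,d=ray(name,uv,pose);return o+d*((z-o[2])/d[:,2])[:,None]
def pix(name,X,pose=None):
    m=optics.camera_model(name);X=np.atleast_2d(X).astype(float)
    if name=="wrist":
        T=m["tool_from_camera"];R=Ro.from_quat(pose[1]).as_matrix()
        c=((X-pose[0])@R-T[:3,3])@T[:3,:3]
    else: c=X@m["R"].T+m["t"]
    return cv2.projectPoints(c,np.zeros(3),np.zeros(3),m["K"],np.array([m["k1"],0,0,0,0.]))[0].reshape(-1,2)
def blobs(p,lo,hi,mn=15):
    m=cv2.inRange(cv2.cvtColor(p,cv2.COLOR_RGB2HSV),np.array(lo),np.array(hi))
    return m,[c for c in cv2.findContours(m,cv2.RETR_EXTERNAL,cv2.CHAIN_APPROX_NONE)[0] if cv2.contourArea(c)>=mn]
def snap(fn=None):
    s=r.read_state();pose=(np.array(s["eef_pos"]),np.array(s["eef_rot"]))
    p,d=optics.get_image("wrist")
    if fn: cv2.imwrite(fn,p[:,:,::-1]);np.savez(fn.replace("pics/","").replace(".png",".npz"),p=p,d=d,pos=pose[0],q=pose[1])
    return p,d,pose
def down(a):
    "tool down, tool y (closing) along world heading a; pick nearest wrist turn via sign"
    y=np.array([np.cos(a),np.sin(a),0]);z=np.array([0,0,-1.]);x=np.cross(y,z)
    return Ro.from_matrix(np.c_[x,y,z]).as_quat()
E
python3 - <<'E'
from h import *
p=np.load("top0.npz")["p"]
for nm,lo,hi,z in [("red",(0,120,60),(6,255,255),.157),("red2",(172,120,60),(180,255,255),.157),("yel",(20,120,80),(32,255,255),.157),("brass",(10,130,120),(24,255,255),.155)]:
    m,cs=blobs(p,lo,hi,8)
    for c in cs:
        (u,v),(w,h),a=cv2.minAreaRect(c)
        if 240<u<480 and 180<v<300: print(nm,np.round((u,v,w,h,a),1),np.round(onz("top",[(u,v)],z)[0],3))
im=cv2.resize(p[170:310,250:490],None,fx=3.3,fy=3.3,interpolation=cv2.INTER_CUBIC);cv2.imwrite("pics/c1.png",im[:,:,::-1])
E
```

```text
red [282.7 253.2   4.   22.2   7.6] [0.536 0.203 0.157]
yel [309.7 256.6   3.4  23.1   7.6] [0.528 0.145 0.157]
brass [450.  256.5   3.   14.   90. ] [ 0.53  -0.159  0.155]
brass [451.9 213.7  14.1   2.9   5.7] [ 0.624 -0.166  0.155]
```

View pics/c1.png

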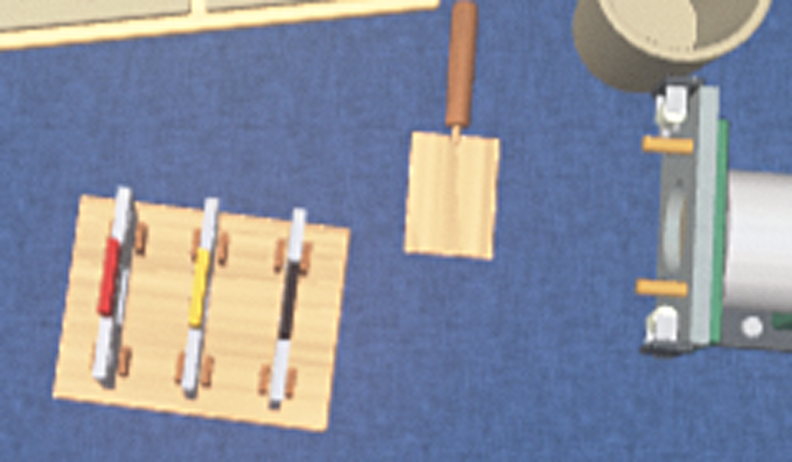

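In the crop the red die is the leftmost in the rack, clearly separated from yellow by about 60 mm. The studs lie level with the face and square to it. The pot's rim is just beyond the far catch, outside the die's path. Next I go above the tab and look close.

Run:
```python
from h import *
q=down(np.deg2rad(82))
command_gripper(0.04,40)
r.reach([.536,.203,.28],q)
p,d,pose=snap("pics/w1.png")
print(pose,r.read_state()["time_s"],r.read_state()["contact_force"])
for lo,hi in [((0,120,50),(6,255,255)),((172,120,50),(180,255,255))]:
    for c in blobs(p,lo,hi,100)[1]:
        R=cv2.minAreaRect(c);print(np.round(R[0],1),np.round(R[1],1),round(R[2],1),np.round(onz("wrist",[R[0]],.157,pose)[0],4));print(np.round(onz("wrist",cv2.boxPoints(R),.157,pose)[:,:2],4).tolist())
```

```text
(array([0.53553979, 0.20390355, 0.28003005]), array([ 6.91914009e-02,  9.97603390e-01,  1.46737550e-04, -7.44299793e-05])) 2.4583 [ 0.43153094 -0.04060537  0.7024232 ]
[633.5 231.5] [29. 11.] 90.0 [0.5551 0.4029 0.157 ]
[[0.5448, 0.3984], [0.5457, 0.4052], [0.5657, 0.4075], [0.5648, 0.4006]]
[320.1 236.1] [80.1 12.2] 88.4 [0.5305 0.2032 0.157 ]
[[0.5038, 0.2024], [0.5046, 0.21], [0.5591, 0.2041], [0.5582, 0.196]]
[540.8  25.7] [ 21.1 103.7] 49.6 [0.4275 0.3392 0.157 ]
[[0.4366, 0.3144], [0.4103, 0.3552], [0.4188, 0.3629], [0.446, 0.3221]]
```

View pics/w1.png

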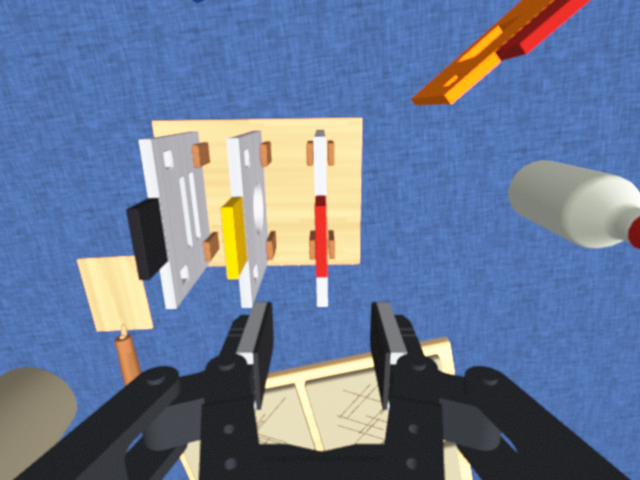

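The wrist view shows the red tab at (320,236), upright between the fingers' lines, with yellow at (233,238) well clear of the left finger. The end face visible towards the robot makes the blob long, so I use its far end, which puts the tab centre at about (0.534, 0.203). Now I grasp, lift, carry to a standoff and look at the head.

Run:
```python
from h import *
q=down(np.deg2rad(82.8))
r.move_straight([.534,.203,.20],q,speed=.15)
print("hit",r.move_straight([.534,.203,.151],speed=.08,max_force=6))
command_gripper(0.0,70); s=r.read_state(); print(s["grip_width"],s["grip_force"],s["contact_force"],s["eef_pos"])
r.move_straight([.534,.203,.20],speed=.08); s=r.read_state(); print(s["contact_force"],s["grip_width"])
r.move_straight([.534,.203,.33],speed=.2)
r.reach([.5825,-.089,.33],down(np.deg2rad(85.8)))
r.hold(.2)
p,d,pose=snap("pics/w2.png"); s=r.read_state(); print(pose,s["time_s"],s["contact_force"],s["torque"],s["grip_width"])
```

```text
hit False
0.006672945675153809 69.09914374351501 [ 0.17581332 -0.08086751  3.63699449] [0.53445662 0.20313667 0.15171445]
[ 0.019387    0.07812694 -3.15957456] 0.006567641101012401
(array([ 0.58259471, -0.08759068,  0.33009585]), array([3.56491852e-02, 9.99364360e-01, 8.54253795e-05, 6.27987986e-05])) 7.2417 [ 0.2558926  -0.23418462 -3.02973042] [-0.02177709  0.00541197  0.03173299] 0.006643739795588665
```

View pics/w2.png

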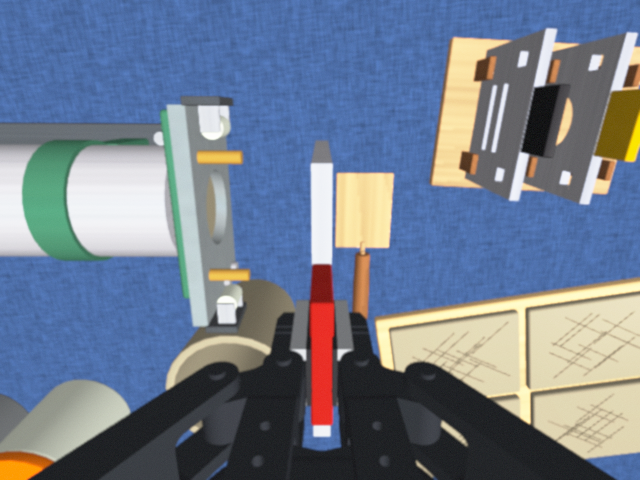

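The die is held square between the pads. The near stud is at (220,157), with its tip at u=243. The far stud is at (230,274), with its tip at u=250. The die's top edge runs from (321,163) to (321,432). Now I measure stud axes, face yaw and the die's lateral centre.

Run:
```python
from h import *
z=np.load("w2.npz");p=z["p"];pose=(z["pos"],z["q"])
m,cs=blobs(p,(10,130,100),(24,255,255),100)
T=[]
for c in cs:
    x,y,w,h=cv2.boundingRect(c)
    if not(180<x<260 and 130<y<300):continue
    P=c.reshape(-1,2); ax=[]
    for u in (x+4,x+w-5): 
        v=P[P[:,0]==u][:,1]; ax.append((u,(v.min()+v.max())/2))
    ax.append((x+w-.5,ax[-1][1]+0.0)); A=onz("wrist",ax,.15,pose)
    print((x,y,w,h),np.round(A[:,:2],4).tolist(),"heading",np.degrees(np.arctan2(*(A[1]-A[0])[[1,0]])))
    T.append(A[2])
T=np.array(T); dv=T[np.argmax(T[:,0])]-T[np.argmin(T[:,0])]; print("tips sep",np.linalg.norm(dv),"line heading",np.degrees(np.arctan2(dv[1],dv[0])),"mid",T.mean(0))
# front top edge of head via depth: points with z .165-.175
d=z["d"]; 
v,u=np.mgrid[0:480,0:640]; o,rd=ray("wrist",np.c_[u.ravel(),v.ravel()],pose)
# optical-axis depth: ray has unit cam-z
X=(o+rd*d.reshape(-1,1)).reshape(480,640,3)
ok=(abs(X[...,2]-.17)<.004)&(u<230)&(v>100)&(v<330)
pts=[]
for vv in range(130,310,5):
    uu=np.where(ok[vv])[0]
    if len(uu): pts.append(onz("wrist",[(uu.max()+.5,vv)],.17,pose)[0,:2])
pts=np.array(pts); f=cv2.fitLine(pts.astype(np.float32),cv2.DIST_HUBER,0,.01,.01).ravel(); print("edge",np.round(f,4),"heading",np.degrees(np.arctan2(f[1],f[0])),len(pts))
# die
mr=blobs(p,(172,120,40),(180,255,255),50)[1]+blobs(p,(0,150,40),(5,255,255),50)[1]
zt=pose[0][2]-.151
print("die top ends",np.round(onz("wrist",[(321.5,163),(321.5,435)],zt+.122,pose),4).tolist())
g=cv2.cvtColor(p,cv2.COLOR_RGB2GRAY)
print("col",[int(x) for x in g[155:172,321]],[int(x) for x in g[420:442,321]])
h=cv2.cvtColor(p,cv2.COLOR_RGB2HSV);print([tuple(map(int,x)) for x in h[255:310:5,321]])
im=cv2.resize(p[90:340,150:360],None,fx=2.4,fy=2.4,interpolation=cv2.INTER_CUBIC);cv2.imwrite("pics/c2.png",im[:,:,::-1])
```

```text
(209, 270, 40, 11) [[0.6234, -0.1814], [0.6257, -0.1558], [0.6259, -0.1521]] heading 84.90477538334208
(197, 151, 45, 13) [[0.5271, -0.1749], [0.5294, -0.148], [0.5296, -0.1446]] heading 85.22761102177469
tips sep 0.09659731416609621 line heading -4.427319786651414 mid [ 0.57777891 -0.1483253   0.15      ]
edge [ 0.9975 -0.0702  0.5563 -0.1773] heading -4.026051 36
die top ends [[0.5185, -0.0835, 0.3011], [0.6465, -0.0926, 0.3011]]
col [123, 125, 123, 125, 126, 125, 127, 153, 204, 234, 242, 242, 242, 243, 242, 242, 243] [101, 105, 104, 105, 134, 191, 235, 243, 243, 243, 243, 243, 244, 243, 244, 238, 201, 142, 111, 109, 113, 111]
[(111, 7, 245), (110, 6, 245), (1, 158, 126), (2, 207, 122), (2, 215, 120), (0, 200, 121), (1, 209, 123), (1, 205, 122), (0, 213, 120), (1, 204, 121), (2, 214, 230)]
```

Stud spacing measures 96.6 mm against a true 96, and the yaws agree to 0.4°. The die's centre sits on the TCP. I check the pot's clearance, then make the approach at stud height and the first light touch.

```bash
cat >> h.py <<'E'
A0=np.deg2rad(85.8); E=-np.array([np.cos(A0),np.sin(A0)]); L=np.array([-E[1],E[0]])
F=np.array([.5755,-.180])
def tgt(s,l,z=.2067): return np.r_[F-s*E+l*L,z]
def where():
    s=r.read_state();d=np.array(s["eef_pos"])[:2]-F
    f=np.array(s["contact_force"]);return [round(float(x),4) for x in (-d@E*1e3,d@L*1e3,s["eef_pos"][2]*1e3,f[:2]@E,f[:2]@L,f[2],*s["torque"],s["time_s"])]
E
python3 - <<'E'
from h import *
t=np.load("top0.npz")["p"]; d=np.load("top0.npz")["d"]
v,u=np.mgrid[0:480,0:640];o,rd=ray("top",np.c_[u.ravel(),v.ravel()]);X=(o+rd*d.reshape(-1,1)).reshape(480,640,3)
ok=(abs(X[...,2]-.148)<.008)&(u>420)&(u<490)&(v>130)&(v<200)
c,rad=cv2.minEnclosingCircle(X[ok][:,:2].astype(np.float32)); c=np.array(c)
print("pot",c,rad)
print("rel head: s,l mm",-(c-F)@E*1e3,(c-F)@L*1e3, "-> near edge l", (c-F)@L*1e3-62)
E
```

```text
pot [ 0.73201686 -0.17907238] 0.07493794709444046
rel head: s,l mm 12.388141541471501 156.0285946310093 -> near edge l 94.0285946310093
```

Run:
```python
from h import *
q=down(A0)
r.move_straight(tgt(.09,0,.33),q,speed=.1)
r.move_straight(tgt(.09,0),q,speed=.12); r.move_straight(tgt(.055,0),speed=.06); r.hold(.3)
print(where())
h=r.move_straight(tgt(.027,0),speed=.012,max_force=4); print(h,where())
```

```text
[55.305, 0.0106, 206.7354, -0.255, -0.4353, -2.7002, 0.0338, -0.0021, -0.0157, 9.7]
False [27.0886, -0.1125, 206.6401, -0.9352, -2.7363, -3.543, 0.2096, 0.4788, -0.009, 12.1833]
```

There was no axial hit and s=27 mm was reached, with only a slight sideways stud force (−2.7 N), so both holes seem threaded. I relieve the side force and verify by picture.

Run:
```python
from h import *
for l in (-.0005,-.001,-.0015):
    r.move_straight(tgt(.027,l),speed=.01); r.hold(.15); w=where(); print(l,w)
    if w[4]>-0.9: break
p,d,pose=snap("pics/w3.png")
im=cv2.resize(p[60:400,120:440],None,fx=1.75,fy=1.75,interpolation=cv2.INTER_CUBIC);cv2.imwrite("pics/c3.png",im[:,:,::-1])
```

```text
-0.0005 [26.8586, -0.2963, 206.8051, 0.3228, -0.6837, -3.4674, -0.0108, 0.0977, 0.0314, 12.5833]
```

View pics/c3.png

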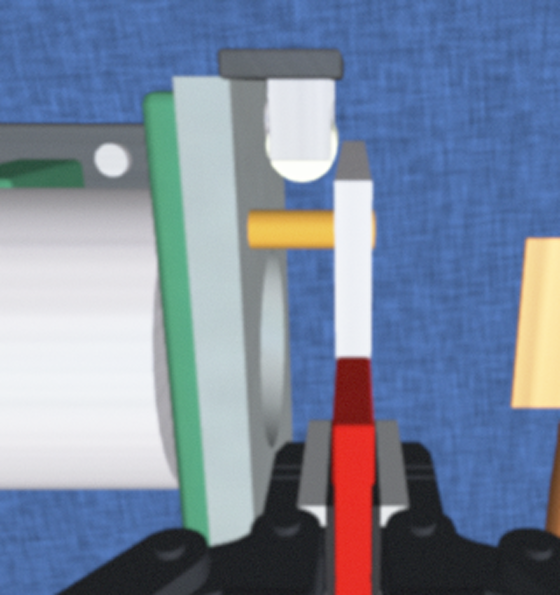

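The near stud passes clean through the die, with its tip showing on the outside at about (372,230) in the crop. The roller lies just ahead of the die edge at (300,130). Now I press home gently in stages.

Run:
```python
from h import *
for s in (.021,.017,.013,.010,.007):
    h=r.move_straight(tgt(s,-.0005),speed=.02,max_force=20); print(s,h,where())
    if h: break
else:
    h=r.move_straight(tgt(.001,-.0005),speed=.008,max_force=7); print(h,where())
```

```text
0.021 False [21.6888, -0.5185, 206.7577, -5.2216, -0.5985, -1.9406, 0.9654, 0.1138, 0.0922, 13.0833]
0.017 False [16.1431, -0.4648, 206.7923, 0.9133, -1.0116, -1.6995, -0.0701, 0.1675, 0.037, 13.4333]
0.013 False [12.5413, -0.4597, 206.7811, -0.0417, -1.4964, -1.5085, -0.0883, 0.2677, 0.0113, 13.7833]
0.01 False [9.2893, -0.4362, 206.8171, 2.2434, -1.3747, -1.4205, -0.5564, 0.2154, 0.0031, 14.0833]
0.007 False [5.9052, -0.5597, 206.7846, 5.9205, -1.5779, -2.3219, -1.0102, 0.4199, -0.1125, 14.3833]
True [4.2165, -1.1448, 205.6785, -0.2173, 0.0128, -3.0537, 0.0122, -0.0599, -0.0264, 14.8917]
```

Run:
```python
from h import *
print(where()); r.hold(.3); print(where(), r.read_state()["eef_rot"],down(A0),r.read_state()["grip_width"])
p,d,pose=snap("pics/w4.png")
im=cv2.resize(p[60:400,120:440],None,fx=1.75,fy=1.75,interpolation=cv2.INTER_CUBIC);cv2.imwrite("pics/c4.png",im[:,:,::-1])
```

```text
[4.2165, -1.1448, 205.6785, -0.2173, 0.0128, -3.0537, 0.0122, -0.0599, -0.0264, 14.8917]
[4.1945, -1.5723, 204.933, -2.7727, 0.8962, -3.4523, 0.3743, -0.168, 0.0263, 15.1917] [ 0.03678131  0.9993205   0.00133155 -0.00197452] [0.03664371 0.99932839 0.         0.        ] 0.006769510355157175
```

View pics/c4.png

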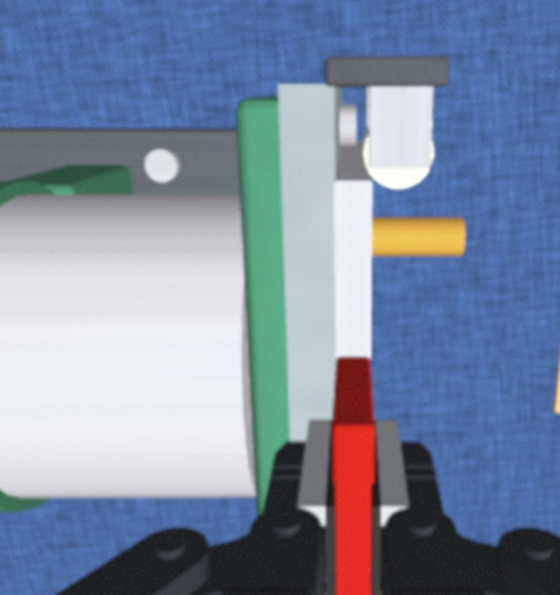

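The die lies against the head, the near roller is in front of it at (398,155), and the stud sticks out about 24 mm. I press once more softly, release, retreat and check both catches.

Run:
```python
from h import *
s=r.read_state();w=where();l=w[1]/1e3;z=w[2]/1e3
print(r.move_straight(tgt(.002,l,z),down(A0),speed=.008,max_force=7),where())
w=where();print(r.move_straight(tgt(w[0]/1e3,w[1]/1e3,.2047),speed=.01,max_force=4),where())
command_gripper(.035); r.hold(.2); print(where())
w=where();r.move_straight(tgt(w[0]/1e3,w[1]/1e3,.30),speed=.1)
r.move_straight(tgt(.07,0,.33),speed=.15); r.hold(.2)
p,d,pose=snap("pics/w5.png"); print(where())
im=cv2.resize(p[60:400,80:400],None,fx=1.75,fy=1.75,interpolation=cv2.INTER_CUBIC);cv2.imwrite("pics/c5.png",im[:,:,::-1])
```

```text
True [4.1883, -1.738, 204.5615, -0.8945, 0.3129, 2.5143, 0.1232, -0.1295, -0.0263, 15.4667]
True [4.1148, -1.7028, 204.5875, 0.6319, 0.1221, 3.4925, -0.082, -0.1615, 0.0091, 15.675]
[4.5806, -2.075, 203.9303, 0.253, -0.6096, 0.27, 0.0226, -0.0178, 0.0347, 16.2583]
[69.2291, -0.1253, 329.4771, 0.4392, 0.0776, 0.3846, 0.0181, 0.0461, 0.0033, 18.25]
```

View pics/c5.png

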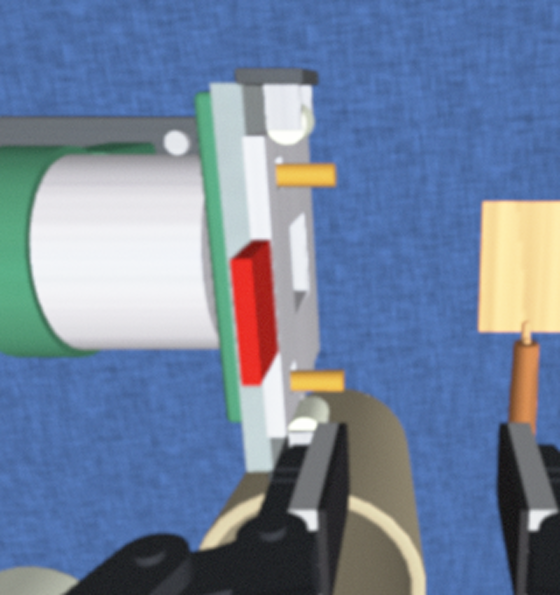

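Both studs come through the holes, both rollers at (290,125) and (310,410) stand in front of the plate, and it sits flat against the head with the gripper clear. I hand it in.

```bash
python3 -c "
from h import *
r.hold(.3);print(r.finish_job())"
```

```text
the job is handed in; nothing more can be done
None
```

The red-tabbed square die is on both studs and sits flush with both catches closed in front of it; I released it and handed the job in at about 18.6 s, with nothing else knowingly touched.

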